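Cork the bottle in the lever corker

ROBOT

A 6-joint arm with a two-finger parallel gripper is mounted at the origin on a cart in front of the work surface, level with it; the furniture and walls round the work are solid. World frame = base frame: x ahead of the robot, y to its left, z up, the work surface at z = 0. Lengths are in m, angles in degrees, forces in N, time in s.
With the tool pointing down it reaches from about 0.4 to 0.825 m from the base axis. Payload 7 kg.
Tool frame: the origin (TCP) lies midway between the tips of the shut fingers; the grasp point (between the pads) lies r.grip_depth behind it (r.grip_depth is the distance from the TCP to the grasp point, in m); z points along the fingers, y is the line along which they close (so a half turn about z gives the same grasp; the last joint's range is limited). The gripper opens to 88 mm and grips with 3 to 60 N. Pads are 19 mm wide; open, the fingers measure 130 mm over their backs; the gripper's body (78 mm by 193 mm) begins 47 mm behind the grasp point.
Start: joints at [-53.279, 20.546, 0.682, 0, -70.136, -16.507], TCP at [0.233, -0.633, 0.227] pointing down, gripper open.
Joint ranges: [-176.03, 176.03], [-82.01, 121.73], [-58.28, 71.71], [-173.87, 95.51], [-174.79, -0.11], [-173.66, 173.66]. Speed limits (degrees/s): [136.94, 136.94, 172.46, 180, 180, 180].

INTERFACE

Orientations are given as [roll, pitch, yaw] about the fixed x, y, z axes, in that order (R = Rz(yaw) Ry(pitch) Rx(roll)).
In Python, from plant import r, workorder, capture gives the robot as it stands (r), with the cameras as plain functions and the job (workorder).
- The arm moves only by the tool drive_effector, called after ">>>" as name(argument=value, ...) on one line, values as JSON. Schema: {"type":"object","properties":{"rows":{"type":"string"},"jaw":{"type":"number"},"grip_force":{"type":"number"},"only":{"type":"string"},"quiet":{"type":"boolean"},"lines":{"type":"string"}},"required":["rows"],"additionalProperties":false}. rows is a string of 1 to 12 rows, parted by semicolons, with the numbers parted by commas; each row has 6 numbers: dx, dy, dz in normalised numbers (1 is 1 m), then a rotation vector rx, ry, rz in shares of 60 degrees (1.0 is 60 degrees); each row is the pose to reach, as a shift and turn from the pose commanded when the call began, along the tool's axes at that moment; what a row does not reach only later rows make up. A row lasts 1/12 s, in which the tool goes at most 0.0417 m and 7.16 degrees, less where a joint would pass 70% of its speed; a pose out of reach is approached as far as the arm can. jaw is the finger opening in m, set as the call begins (left out keeps the last). The fingers move at their own pace and stop on an object; grip_force is the grip in N (left out, the last holds). Time passes only in rows, so rows that do not move let the fingers close. The tool returns the time, the measured TCP pose, the force, the opening and the grip force at its end. only (a regular expression) keeps the lines of the reply that match it, lines (a string "A,B") keeps lines A to B, and quiet returns only ok. Input that does not fit is refused with a message, and nothing moves.
- r.get_state(): the state, without advancing time (a new reading comes with each control period).
- capture(name): name is "side" or "top"; returns a dict with "frame" (480x640x3 uint8, red, green, blue), "z_map" (480x640 float32, m along the optical axis (not along the pixel's ray), 0 where there is no reading), "fx", "fy", "cx", "cy" (pixels), "D" ([k1, k2, p1, p2, k3] as OpenCV has them; the pictures are not rectified), "cam_to_world" (4x4, takes a point from camera to world coordinates). Camera axes: x right, y down, z forward; pixel columns grow to the right and rows downward; lengths in m; the calibration is good to about 2 mm. A picture is of the moment at which its call begins.
- workorder.close_job(): hands the job in; it is judged then, once.
The state is a dict: "time_s": time; "joints": joint angles; "qd": joint speeds; "joint_torque": joint torques, N m; "tcp_pos": TCP position; "eef_rot": TCP orientation; "contact_force": force on the tool from outside, world axes, zero at the start; "moment": the same for the moment, N m; "gripper_width": finger opening in m; "gripper_force": force on a finger pad.
Only numpy, scipy, OpenCV 4.12 (cv2) and the standard library are available. Lean on these libraries where they do the work, as an engineer would, in place of code of your own. Each camera call takes 0.05 s, during which the arm holds its last target. There are 200 camera calls.

TASK

Cork the stone bottle that stands in the green bench corker: pull the corker's red-knobbed lever down all the way to its stop and pause there a moment, so that the cork is driven in. Then ease the lever slowly back up to its rest, keeping it in check so that it never springs back, and let go. Leave the other stone bottle, which waits beside the corker, where it is.

Things in the scene. Friction and masses are not known exactly. Their poses are not given: they have to be found in the camera images.
- corker_lever (a joint): steel lever arm on the right of the head of a green bench press (275 mm high, front towards the robot within 26 degrees); it points to the robot and ends in a red ball. 0 rad = rest, arm 27 degrees above level; 1.05 = down at its stop, 33 degrees below level. A spring drives it up: pulling takes 2 N at the knob at rest, growing to about 9 N at the stop; let go, it flies back.
- lever_knob (a point): centre of the red ball knob, 36 mm across, about 0.326 m above the worktop at rest, 0.126 m at the stop. Axes turn with the lever: +x runs along the arm (12 mm thick) to the hinge axis, 200 mm away; y is parallel to that axis, which is level. 60 mm free at each side. Grip it across y from above (it turns in the fingers) or push it from above.
- cork (a joint): cork, 21 mm across, 36 mm long, part-way in the neck of the bottle in the corker, under the steel ram that the lever drives; metres driven in: 0 to 0.006 at the start, about 0.026 once the lever has been fully down. It stays where it is pushed.
- waiting_bottle: loose second stone bottle (brown neck, cream body, no cork), 66 mm in diameter, 157 mm tall, about 0.19 m to the left of the bottle in the corker; origin at the centre of its underside, z up. Leave it standing there.

How it is judged:
By the outcome, as a careful person would: the job done as asked, in the order asked, and still so for the second after the job is handed in, with the robot touching nothing.
It also fails if it takes over 45 s, if anything falls off the work surface, if the arm or the gripper's body presses on something with over 40 N, if the wrist force passes 120 N, or if a joint passes its speed limit or range.

## Working session

There is one attempt and no reset: what is moved stays moved. The work goes in short steps, Python scripts to look and compute and a tool call to move; the robot and the scene stay as the last step left them, time stands still between calls to the robot, and variables do not carry over. Pictures are saved under pics/ and viewed, at most 10 in all, crops included, and the job is handed in when it is done.

```bash
mkdir -p pics; ls; python3 - <<'E'
from plant import r, workorder, capture
import cv2,numpy as np,pickle
o={n:capture(n) for n in("side","top")}
pickle.dump(o,open('cap.pkl','wb'))
for n in o: cv2.imwrite(f'pics/{n}0.png',o[n]["frame"][:,:,::-1]); print(n,o[n]["cam_to_world"].round(3).tolist())
s=r.get_state();print(s,r.grip_depth)
E
```

```text
pics
plant.py
side [[-0.992, -0.079, 0.099, 0.528], [-0.127, 0.653, -0.747, 0.819], [-0.006, -0.753, -0.658, 0.813], [0.0, 0.0, 0.0, 1.0]]
top [[0.359, -0.9, 0.246, 0.325], [-0.933, -0.348, 0.091, 0.04], [0.004, -0.263, -0.965, 1.354], [0.0, 0.0, 0.0, 1.0]]
{'time_s': 0.1, 'joints': array([-5.32789860e+01,  2.05879121e+01,  6.39687814e-01, -1.71060659e-02,
       -7.01380039e+01, -1.65070133e+01]), 'qd': array([-0.00499831, -0.09507207,  0.16852917,  0.06439983, -0.04743555,
        0.00879673]), 'joint_torque': array([-2.41946298e-03, -5.84163380e+01,  2.93753332e+01,  7.01557606e+00,
        1.01851291e-02, -3.82540532e-05]), 'tcp_pos': array([ 0.23304796, -0.63302023,  0.22571687]), 'eef_rot': array([ 1.79912756e+02, -9.08345732e-03, -1.59791816e+02]), 'contact_force': array([-0.40759068,  0.46482744, -0.20640785]), 'moment': array([-0.00587207, -0.03365834, -0.01210276]), 'gripper_force': 0.0, 'gripper_width': 0.08747337560777806} 0.0188
```

View pics/side0.png

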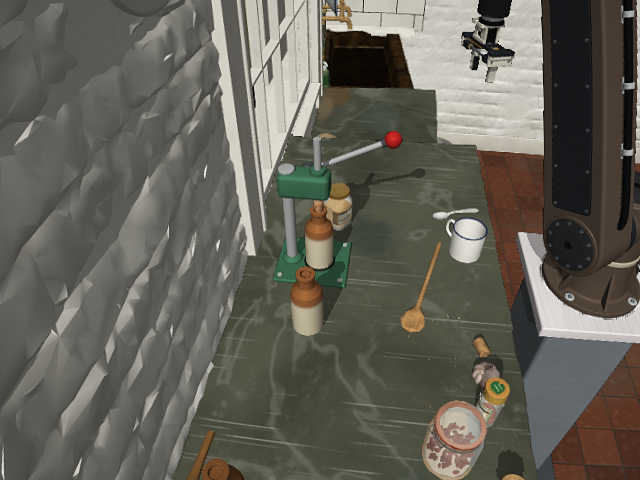

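View pics/top0.png

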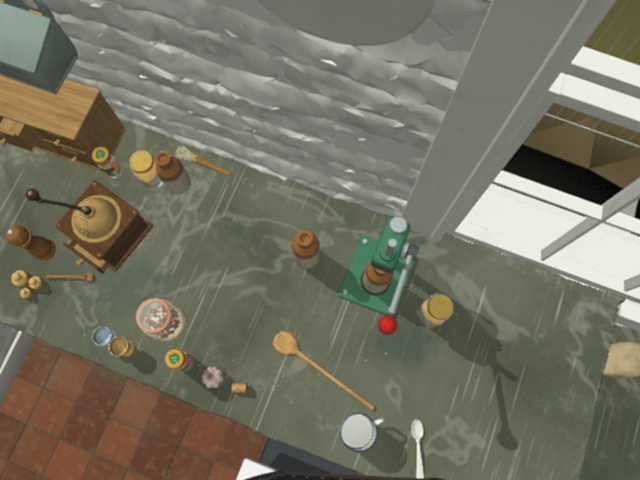

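```bash
cat > h.py <<'E'
import cv2,numpy as np
def world(c,px,z=None):
    "points from pixels (N,2) with depths z along optical axis"
    K=np.array([[c["fx"],0,c["cx"]],[0,c["fy"],c["cy"]],[0,0,1.]])
    u=cv2.undistortPoints(np.float64(px).reshape(-1,1,2),K,np.array(c["D"],float)).reshape(-1,2)
    d=np.c_[u,np.ones(len(u))]
    T=c["cam_to_world"]
    return T[:3,3],d@T[:3,:3].T
def red(c):
    h=cv2.cvtColor(c["frame"],cv2.COLOR_RGB2HSV)
    m=(((h[...,0]<6)|(h[...,0]>174))&(h[...,1]>150)&(h[...,2]>60)).astype('uint8')
    n,l,s,ce=cv2.connectedComponentsWithStats(m)
    return [(s[i].tolist(),ce[i],l==i) for i in range(1,n) if s[i,4]>40]
E
python3 - <<'E'
import pickle,numpy as np
from h import *
o=pickle.load(open('cap.pkl','rb'))
for n,c in o.items():
  for s,ce,m in red(c):
    v,u=np.nonzero(m&(c["z_map"]>0))
    if len(v)==0: print(n,s,'nodepth');continue
    O,d=world(c,np.c_[u,v]); P=O+d*c["z_map"][v,u][:,None]
    A=np.c_[2*P,np.ones(len(P))];x=np.linalg.lstsq(A,(P**2).sum(1),rcond=None)[0]
    O,d1=world(c,[ce]); d1=d1[0]
    print(n,s,ce.round(1),'med',np.median(P,0).round(3),'sphere',x[:3].round(4),np.sqrt(x[3]+x[:3]@x[:3]).round(4),'ray z.326',(O+d1*(.326-O[2])/d1[2]).round(4))
E
```

```text
side [385, 131, 17, 17, 233] [392.8 139.1] med [ 0.504 -0.013  0.333] sphere [ 0.5032 -0.0237  0.3274] 0.0166 ray z.326 [ 0.5037 -0.0263  0.326 ]
top [378, 316, 19, 18, 265] [387.1 324.4] med [ 0.501 -0.026  0.338] sphere [ 0.5384 -0.0445  0.1754] 0.168 ray z.326 [ 0.5029 -0.0268  0.326 ]
```

The side view shows the green corker with the red knob at (393,139), and the waiting bottle nearer the camera at (307,300). In the top view the knob is at (388,325), the arm runs to a hinge near (412,252), the waiting bottle is at (306,245), and a jar stands right of the knob at (437,310). Both views agree on the knob: (0.503, -0.026, 0.326). Next I need the arm direction and the clearances.

```bash
python3 - <<'E'
import pickle,numpy as np
from h import *
o=pickle.load(open('cap.pkl','rb'))
k=np.array([.503,-.0265,.326])
Q=[]
for n,c in o.items():
    v,u=np.nonzero(c["z_map"]>0); O,d=world(c,np.c_[u,v]); P=O+d*c["z_map"][v,u][:,None]
    h=cv2.cvtColor(c["frame"],cv2.COLOR_RGB2HSV)[v,u]
    near=np.hypot(*(P[:,:2]-k[:2]).T)<.35
    P,h=P[near],h[near]; Q.append((P,h))
    g=(h[:,0]>60)&(h[:,0]<90)&(h[:,1]>120)
    b=P[g&(P[:,2]<.06)&(P[:,2]>.003)]; hd=P[g&(P[:,2]>.2)]
    for nm,a in(('base',b),('head',hd)):
        if len(a)>20: 
            rc=cv2.minAreaRect(a[:,:2].astype('f4')); print(n,nm,len(a),cv2.boxPoints(rc).round(3).tolist(),'z',np.percentile(a[:,2],[2,50,98]).round(3))
    rel=P-k; dist=np.linalg.norm(rel[:,:2],axis=1)
    arm=(dist>.025)&(dist<.15)&(abs(rel[:,2]+dist*np.tan(np.radians(27)))<.02)&(h[:,1]<70)&(P[:,0]>k[0])
    a=P[arm]; 
    if len(a)>10:
        w=a[:,:2]-k[:2]; print(n,'arm',len(a),'dir deg',np.degrees(np.arctan2(w[:,1].sum(),w[:,0].sum())).round(1),'med z',np.median(a[:,2]).round(3))
    for nm,lo,hi in(('jarregion',.03,.25),):
        j=P[(P[:,2]>lo)&(P[:,2]<hi)&(P[:,1]<-.06)&(P[:,1]>-.2)&(P[:,0]<.62)]
        if len(j): print(n,nm,len(j),j.min(0).round(3),j.max(0).round(3))
    f=P[(P[:,2]>.05)&(P[:,0]<.62)&(abs(P[:,1]-.05)<.2)]
    print(n,'front',len(f),f.min(0).round(3))
E
```

```text
side base 106 [[0.5830000042915344, 0.09600000083446503], [0.5830000042915344, -0.04899999871850014], [0.7490000128746033, -0.04800000041723251], [0.7490000128746033, 0.09600000083446503]] z [0.006 0.011 0.025]
side head 68 [[0.6259999871253967, 0.04500000178813934], [0.6259999871253967, 0.0020000000949949026], [0.7300000190734863, 0.003000000026077032], [0.7300000190734863, 0.04699999839067459]] z [0.212 0.23  0.274]
side arm 358 dir deg 3.5 med z 0.287
side jarregion 940 [ 0.258 -0.165  0.03 ] [ 0.62  -0.06   0.113]
side front 13773 [ 0.155 -0.148  0.05 ]
top arm 327 dir deg -1.1 med z 0.289
top jarregion 667 [ 0.258 -0.173  0.03 ] [ 0.62  -0.06   0.116]
top front 2033 [ 0.168 -0.15   0.05 ]
```

The rows are not in the units I measure in: turns go in shares of 60 degrees. I convert before sending: 20.2 degrees is 0.3367.

>>> drive_effector(rows="-0.015,0.015,-0.015,0,0,0.0167;-0.035,0.035,-0.03,0,0,0.05;-0.055,0.055,-0.045,0,0,0.0833;-0.075,0.075,-0.06,0,0,0.1167;-0.095,0.095,-0.075,0,0,0.15;-0.115,0.115,-0.09,0,0,0.1833;-0.135,0.135,-0.105,0,0,0.2167;-0.155,0.155,-0.12,0,0,0.25;-0.175,0.175,-0.135,0,0,0.2833;-0.195,0.195,-0.15,0,0,0.3167;-0.215,0.22,-0.165,0,0,0.3367;-0.23,0.238,-0.175,0,0,0.3367", jaw=0.065, grip_force=20)

```text
time_s: 1.1
tcp_pos: [0.3672, -0.3289, 0.4029]
eef_rot: [-180.0, 0.1, 180.0]
contact_force: [1.4, -0.2, 0.3]
gripper_width: 0.065
gripper_force: 0.0
```

```bash
python3 - <<'E'
from plant import r, workorder, capture
from scipy.spatial.transform import Rotation as R
import numpy as np
s=r.get_state();M=R.from_euler('xyz',s['eef_rot'],degrees=True)
print(s['tcp_pos'],s['eef_rot'],M.inv().apply(np.array([.503,-.0265,.40])-s['tcp_pos']))
E
```

```text
[ 0.36720978 -0.32886527  0.40287455] [-1.79981394e+02  6.44294516e-02  1.79953499e+02] [-0.13554147  0.30247634  0.00292874]
```

>>> drive_effector(rows="-0.01,0.02,0,0,0,0;-0.023,0.05,0,0,0,0;-0.036,0.08,0,0,0,0;-0.05,0.11,0,0,0,0;-0.063,0.14,0,0,0,0;-0.077,0.17,0,0,0,0;-0.09,0.2,0,0,0,0;-0.104,0.23,0,0,0,0;-0.117,0.26,0,0,0,0;-0.128,0.285,0,0,0,0;-0.136,0.302,0,0,0,0;-0.136,0.302,0,0,0,0")

```text
time_s: 2.1
tcp_pos: [0.5037, -0.0257, 0.4004]
eef_rot: [180.0, -0.1, -179.8]
contact_force: [-0.2, 0.0, 0.3]
gripper_width: 0.065
gripper_force: 0.0
```

```bash
python3 - <<'E'
from plant import r, workorder, capture
import cv2,pickle,numpy as np
o={n:capture(n) for n in("side","top")}
pickle.dump(o,open('cap.pkl','wb'))
a=[cv2.resize(o[n]["frame"][y:y+200,x:x+200,::-1],(400,400),interpolation=cv2.INTER_CUBIC) for n,x,y in(("side",290,20),("top",290,210))]
cv2.imwrite('pics/b.png',np.hstack(a)); s=r.get_state(); print(s['tcp_pos'],s['eef_rot'],s['joints'].round(1))
E
```

```text
[ 0.5027082  -0.02793135  0.40096338] [-1.79982590e+02 -7.53707525e-02 -1.79895920e+02] [  19.2    0.3   -2.4   -0.   -87.4 -109.1]
```

View pics/b.png

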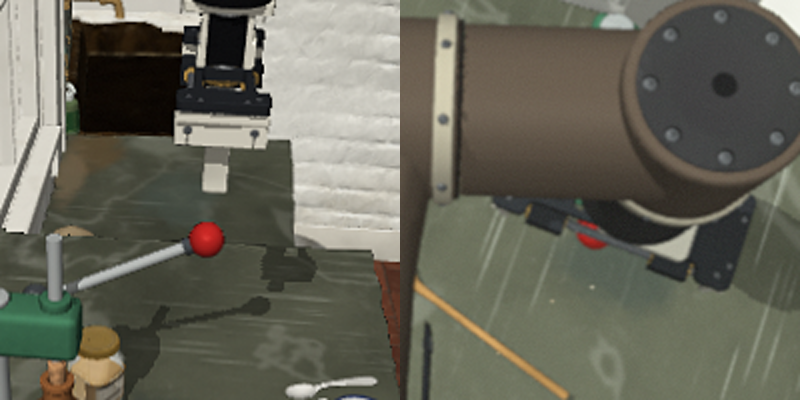

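The crop shows the fingers straight above the knob: left half, fingertip at (215,180), knob at (207,240). I'll check the arm links for clearance over the press.

```bash
python3 - <<'E'
import pickle,cv2
o=pickle.load(open('cap.pkl','rb')); cv2.imwrite('pics/c.png',o["side"]["frame"][:,:,::-1])
E
```

```text
(no output)
```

View pics/c.png

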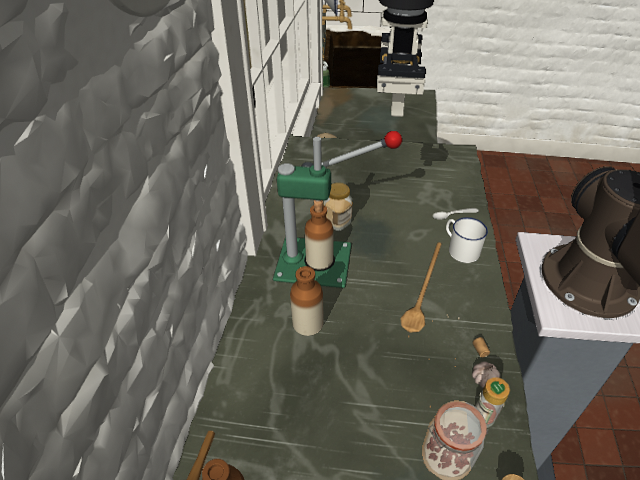

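The arm links are well above everything, with the fingers at (398,105) over the knob at (393,139). Descending 0.094 and gripping.

>>> drive_effector(rows="0,0,0.01,0,0,0;0,0,0.025,0,0,0;0,0,0.04,0,0,0;0,0,0.055,0,0,0;0,0,0.07,0,0,0;0,0,0.082,0,0,0;0,0,0.09,0,0,0;0,0,0.094,0,0,0;0,0,0.094,0,0,0")

```text
time_s: 2.95
tcp_pos: [0.5021, -0.0292, 0.3068]
eef_rot: [-180.0, -0.1, 180.0]
contact_force: [0.2, 0.4, 0.5]
gripper_width: 0.0651
gripper_force: 0.0
```

>>> drive_effector(rows="0,0,0,0,0,0;0,0,0,0,0,0;0,0,0,0,0,0;0,0,0,0,0,0;0,0,0,0,0,0;0,0,0,0,0,0", jaw=0.02, grip_force=25)

```text
time_s: 3.45
tcp_pos: [0.503, -0.0253, 0.3077]
eef_rot: [179.7, 0.1, -179.9]
contact_force: [-3.6, 16.4, 5.1]
gripper_width: 0.0347
gripper_force: 25.0
```

>>> drive_effector(rows="0,0.002,0,0,0,0;0,0.002,0,0,0,0;0,0.002,0,0,0,0")

```text
time_s: 3.7
tcp_pos: [0.503, -0.0252, 0.3078]
eef_rot: [179.9, 0.1, -179.9]
contact_force: [-1.5, 7.5, 2.7]
gripper_width: 0.0343
gripper_force: 25.0
```

>>> drive_effector(rows="0.004,0.0015,0.008,0,0,0;0.007,0.0015,0.016,0,0,0;0.01,0.0015,0.024,0,0,0;0.013,0.0015,0.032,0,0,0;0.0155,0.0015,0.041,0,0,0;0.0175,0.0015,0.049,0,0,0;0.019,0.0015,0.058,0,0,0;0.0205,0.0015,0.0665,0,0,0;0.021,0.0015,0.075,0,0,0;0.0215,0.0015,0.084,0,0,0;0.0215,0.0015,0.0925,0,0,0;0.0215,0.0015,0.101,0,0,0", jaw=0.02, grip_force=35)

```text
time_s: 4.7
tcp_pos: [0.4812, -0.0249, 0.2059]
eef_rot: [180.0, 0.0, -180.0]
contact_force: [-1.5, 4.7, 5.3]
gripper_width: 0.0346
gripper_force: 35.0
```

>>> drive_effector(rows="0,0,0,0,0,0")

```text
time_s: 4.78
tcp_pos: [0.4812, -0.0249, 0.2051]
eef_rot: [-180.0, -0.0, -180.0]
contact_force: [-0.5, 5.4, 4.9]
gripper_width: 0.0341
gripper_force: 35.0
```

```bash
python3 - <<'E'
from plant import r, workorder, capture
import numpy as np
from h import *
for n in("side","top"):
  c=capture(n)
  for s,ce,m in red(c):
    O,d=world(c,[ce]);d=d[0];z=.326-.1013; print(n,s,ce.round(1),(O+d*(z-O[2])/d[2]).round(4))
  if n=="side": cv2.imwrite('pics/d.png',cv2.resize(c["frame"][40:290,250:500,::-1],(600,600)))
E
```

```text
(no output)
```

View pics/d.png

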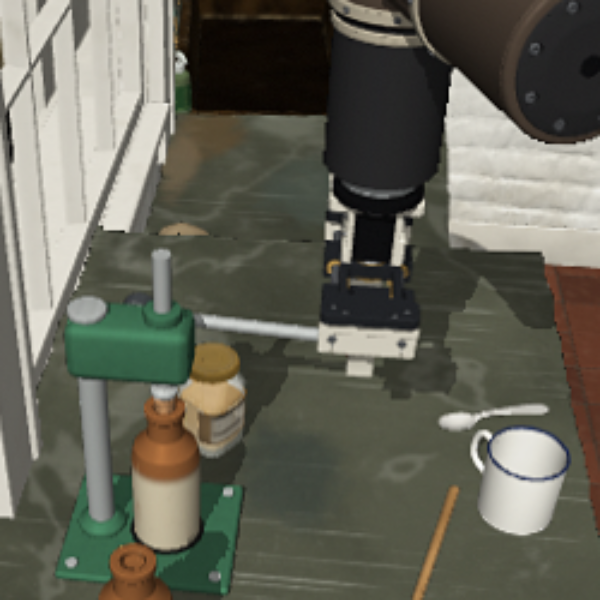

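The lever is now level, held in the fingers at about (360,340), with the ram coming down onto the cork at (165,390). Carrying on to the stop.

>>> drive_effector(rows="-0.0005,0,0.0085,0,0,0;-0.0015,0,0.017,0,0,0;-0.003,0,0.026,0,0,0;-0.005,0,0.0345,0,0,0;-0.007,0,0.043,0,0,0;-0.0095,0,0.0515,0,0,0;-0.0125,0,0.0595,0,0,0;-0.0155,0,0.0675,0,0,0;-0.019,0,0.0755,0,0,0;-0.023,0,0.0835,0,0,0;-0.0275,0,0.091,0,0,0;-0.032,0,0.0985,0,0,0")

```text
time_s: 5.88
tcp_pos: [0.5122, -0.0252, 0.1077]
eef_rot: [-180.0, -0.1, -180.0]
contact_force: [-5.0, 4.5, 7.9]
gripper_width: 0.0345
gripper_force: 35.0
```

>>> drive_effector(rows="0,0,0,0,0,0;0,0,0,0,0,0")

```text
time_s: 6.05
tcp_pos: [0.5123, -0.0252, 0.1076]
eef_rot: [-180.0, -0.1, 180.0]
contact_force: [-3.9, 4.9, 5.9]
gripper_width: 0.0344
gripper_force: 35.0
```

>>> drive_effector(rows="-0.001,0,0.0015,0,0,0;-0.0015,0,0.0025,0,0,0;-0.0015,0,0.0025,0,0,0")

```text
time_s: 6.3
tcp_pos: [0.5136, -0.0252, 0.1055]
eef_rot: [-180.0, -0.1, 180.0]
contact_force: [-4.4, 4.6, 6.5]
gripper_width: 0.0346
gripper_force: 35.0
```

>>> drive_effector(rows="-0.001,0,0.0015,0,0,0;-0.0015,0,0.0025,0,0,0;-0.0015,0,0.0025,0,0,0;-0.0015,0,0.0025,0,0,0")

```text
time_s: 6.63
tcp_pos: [0.5149, -0.0252, 0.1034]
eef_rot: [-180.0, -0.1, -180.0]
contact_force: [-6.5, 4.9, 9.9]
gripper_width: 0.0343
gripper_force: 35.0
```

>>> drive_effector(rows="-0.001,0,0.0015,0,0,0;-0.0015,0,0.0025,0,0,0;-0.0015,0,0.0025,0,0,0;-0.0015,0,0.0025,0,0,0")

```text
time_s: 6.97
tcp_pos: [0.5159, -0.0253, 0.1021]
eef_rot: [-180.0, -0.1, -180.0]
contact_force: [-13.5, 7.0, 23.3]
gripper_width: 0.0343
gripper_force: 35.0
```

```bash
python3 - <<'E'
from plant import r, workorder, capture
from h import *
c=capture("side"); cv2.imwrite('pics/e.png',cv2.resize(c["frame"][100:300,250:450,::-1],(600,600),interpolation=cv2.INTER_CUBIC))
E
```

```text
(no output)
```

View pics/e.png

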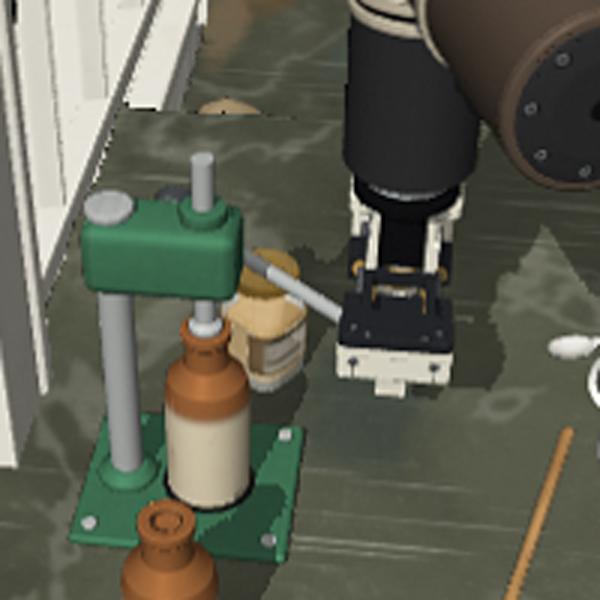

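At the stop: the force rose to 27 N while the tool hardly moved, the ram is at the bottle mouth (205,330), and the lever points down. I'll pause, then ease up slowly.

>>> drive_effector(rows="0,0,0,0,0,0;0,0,0,0,0,0;0,0,0,0,0,0;0,0,0,0,0,0;0,0,0,0,0,0;0,0,0,0,0,0;0,0,0,0,0,0;0,0,0,0,0,0;0,0,0,0,0,0;0,0,0,0,0,0")

```text
time_s: 7.85
tcp_pos: [0.5159, -0.0253, 0.1021]
eef_rot: [-180.0, -0.1, -180.0]
contact_force: [-14.2, 7.2, 23.3]
gripper_width: 0.0346
gripper_force: 35.0
```

>>> drive_effector(rows="0.0015,0,-0.0025,0,0,0;0.003,0,-0.005,0,0,0;0.0045,0,-0.0075,0,0,0;0.007,0,-0.011,0,0,0;0.009,0,-0.0147,0,0,0;0.0113,0,-0.0185,0,0,0;0.0134,0,-0.0223,0,0,0;0.0154,0,-0.0262,0,0,0;0.0173,0,-0.03,0,0,0;0.0192,0,-0.034,0,0,0;0.021,0,-0.038,0,0,0;0.0226,0,-0.042,0,0,0")

```text
time_s: 8.85
tcp_pos: [0.4952, -0.025, 0.1431]
eef_rot: [180.0, 0.0, -180.0]
contact_force: [0.7, 4.4, 5.1]
gripper_width: 0.0342
gripper_force: 35.0
```

>>> drive_effector(rows="0.0015,0,-0.0042,0,0,0;0.003,0,-0.0083,0,0,0;0.0044,0,-0.0124,0,0,0;0.0057,0,-0.0166,0,0,0;0.007,0,-0.0208,0,0,0;0.008,0,-0.025,0,0,0;0.009,0,-0.0292,0,0,0;0.01,0,-0.0335,0,0,0;0.011,0,-0.0378,0,0,0;0.0116,0,-0.042,0,0,0;0.0123,0,-0.0464,0,0,0;0.0128,0,-0.0507,0,0,0")

```text
time_s: 9.85
tcp_pos: [0.4834, -0.0249, 0.1942]
eef_rot: [180.0, 0.1, -180.0]
contact_force: [5.8, 3.2, 3.9]
gripper_width: 0.0343
gripper_force: 35.0
```

>>> drive_effector(rows="0.0005,0,-0.0043,0,0,0;0.0009,0,-0.0087,0,0,0;0.0011,0,-0.013,0,0,0;0.0013,0,-0.0174,0,0,0;0.0014,0,-0.0218,0,0,0;0.0014,0,-0.0261,0,0,0;0.0013,0,-0.0305,0,0,0;0.0011,0,-0.0348,0,0,0;0.0008,0,-0.0392,0,0,0;0.0004,0,-0.0435,0,0,0;-0.0001,0,-0.0479,0,0,0;-0.0007,0,-0.0522,0,0,0")

```text
time_s: 10.85
tcp_pos: [0.4847, -0.0249, 0.2462]
eef_rot: [180.0, 0.2, -180.0]
contact_force: [9.5, 1.9, 1.5]
gripper_width: 0.0339
gripper_force: 35.0
```

>>> drive_effector(rows="-0.0006,0,-0.0043,0,0,0;-0.0014,0,-0.0086,0,0,0;-0.0023,0,-0.0129,0,0,0;-0.0032,0,-0.0171,0,0,0;-0.0043,0,-0.0214,0,0,0;-0.0054,0,-0.0256,0,0,0;-0.0066,0,-0.0298,0,0,0;-0.008,0,-0.0339,0,0,0;-0.0094,0,-0.038,0,0,0;-0.011,0,-0.042,0,0,0;-0.0125,0,-0.046,0,0,0;-0.014,0,-0.05,0,0,0")

```text
time_s: 11.85
tcp_pos: [0.4986, -0.025, 0.2953]
eef_rot: [180.0, 0.1, -180.0]
contact_force: [12.0, 0.5, -3.1]
gripper_width: 0.0343
gripper_force: 35.0
```

>>> drive_effector(rows="-0.0025,0,-0.003,0,0,0;-0.0045,0,-0.006,0,0,0;-0.006,0,-0.009,0,0,0;-0.007,0,-0.011,0,0,0;-0.0075,0,-0.0125,0,0,0;-0.0075,0,-0.0125,0,0,0")

```text
time_s: 12.35
tcp_pos: [0.5019, -0.025, 0.303]
eef_rot: [-180.0, -0.5, 179.9]
contact_force: [7.0, 0.4, -22.0]
gripper_width: 0.0343
gripper_force: 35.0
```

>>> drive_effector(rows="-0.0005,0,0.001,0,0,0;-0.001,0,0.002,0,0,0;-0.0015,0,0.003,0,0,0;-0.0015,0,0.003,0,0,0;-0.0015,0,0.003,0,0,0")

```text
time_s: 12.77
tcp_pos: [0.502, -0.0251, 0.3026]
eef_rot: [-180.0, -0.5, 180.0]
contact_force: [-8.0, 4.9, -9.2]
gripper_width: 0.0344
gripper_force: 35.0
```

```bash
python3 - <<'E'
from plant import r, workorder, capture
from h import *
import numpy as np
for n in("side","top"):
  c=capture(n)
  for s,ce,m in red(c): print(n,s,ce.round(1))
  if n=="side": cv2.imwrite('pics/f.png',cv2.resize(c["frame"][80:280,250:450,::-1],(600,600),interpolation=cv2.INTER_CUBIC))
E
```

```text
(no output)
```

View pics/f.png

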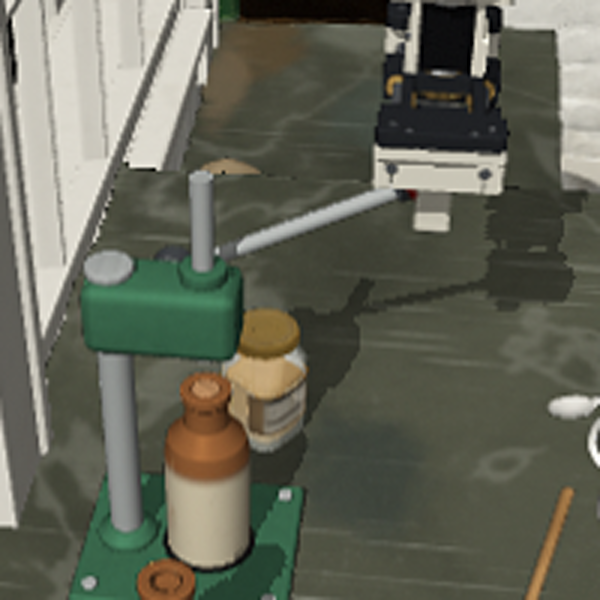

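The lever is up at rest, gripped just below (415,190), and the cork is flush in the neck at (207,385). I'll take off the remaining stress, release and retreat upward.

>>> drive_effector(rows="0.0005,-0.0005,0.001,0,0,0;0.0008,-0.0005,0.0015,0,0,0;0.0008,-0.0005,0.0015,0,0,0", grip_force=10)

```text
time_s: 13.12
tcp_pos: [0.5026, -0.0252, 0.3027]
eef_rot: [180.0, -0.3, -180.0]
contact_force: [-8.1, 6.1, -2.7]
gripper_width: 0.0352
gripper_force: 10.0
```

>>> drive_effector(rows="0,0,0,0,0,0;0,0,0,0,0,0;0,0,0,0,0,0;0,0,0,0,0,0;0,0,0,0,0,0;0,0,0,0,0,0", jaw=0.065)

```text
time_s: 13.62
tcp_pos: [0.5053, -0.0258, 0.3037]
eef_rot: [-180.0, 0.0, -180.0]
contact_force: [-1.0, -0.2, -0.2]
gripper_width: 0.0641
gripper_force: 0.0
```

>>> drive_effector(rows="0,0,-0.005,0,0,0;0,0,-0.015,0,0,0;0,0,-0.03,0,0,0;0,0,-0.045,0,0,0;0,0,-0.06,0,0,0;0,0,-0.075,0,0,0;0,0,-0.09,0,0,0;0,0,-0.105,0,0,0;0,0,-0.12,0,0,0;0,0,-0.12,0,0,0")

```text
time_s: 14.45
tcp_pos: [0.5062, -0.0259, 0.4277]
eef_rot: [180.0, 0.3, -180.0]
contact_force: [-0.3, 0.4, 0.8]
gripper_width: 0.0648
gripper_force: 0.0
```

```bash
python3 - <<'E'
from plant import r, workorder, capture
from h import *
for n in("side","top"):
  c=capture(n)
  for s,ce,m in red(c): print(n,s,ce.round(1))
  cv2.imwrite(f'pics/g_{n}.png',c["frame"][:,:,::-1])
E
```

```text
side [385, 131, 17, 17, 233] [392.8 139.1]
top [378, 322, 18, 12, 127] [385.6 328.3]
```

View pics/g_side.png

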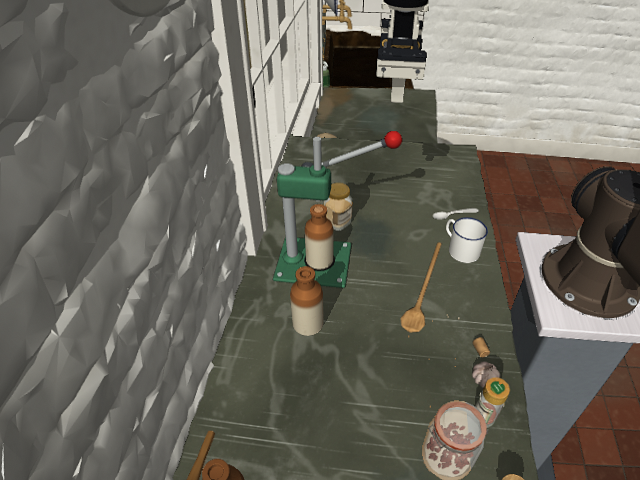

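The knob is back at exactly its rest pixel (392.8,139.1), the cork is in, the waiting bottle at (307,300) hasn't moved, and the gripper is clear.

```bash
python3 -c "
from plant import r, workorder, capture
print(workorder.close_job())"
```

```text
the job is handed in; nothing more can be done
None
```

I corked the bottle: I pulled the lever to its stop, held it there about a second, eased it back to rest in the gripper and let go. The other bottle was left where it stood, and the job was handed in at about 14.5 s (no verdict came back).

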